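# Open the filter compartment of the solvent degasser

### The job

The degasser's dust filter is due for a change. With the fingertips only, press the snap tab on its deck all the way in until the filter lid springs loose, then push the lid by its rib along and out of its two guide rails, so that it lies flat on the deck beyond them, wholly on the deck, with the filter uncovered. The lid is only pushed, never lifted, and the other things on the deck and the bench stay where they are; finish clear of everything.

Things in the scene. Friction and masses are not known exactly. Their poses are not given: they have to be found in the camera images.
- degasser: low white module fixed on the bench, 250 (x) by 305 (y) by 80 mm high, black port panel on its -x side. Origin: centre of the underside, z up. On its flat top, the deck (80 mm up), in one line along y, 45 mm to the -x side of the origin: the snap tab (-y end), the filter lid between two rails, then bare deck (+y) on to which the lid is pushed.
- filter_seat (a point): deck point under the centre of the shut lid, over the 56 x 72 mm filter well; at (-45, -42.5, 80) mm in the degasser's frame, same axes. Two rails 8.5 mm high, 35 to 45.5 mm either side (x), run from y -45 to +42 mm of this point; their lips hold the lid down, so it only slides along y and leaves at +y. Bare deck from there to the deck's edge at y +195 mm.
- filter_lid: loose grey lid, 90 g, 80 (x) by 90 mm (y), louvred top face 12 mm above its underside. Origin: centre of the underside, axes as the degasser's. Shut, the tab's tooth stops it from moving to +y. When the tab is pressed, spring pins kick it about 12 mm to +y; it stays unlatched when the tab comes back and then slides with about 1 N.
- lid_rib (a point): top edge, mid-width, of the pushing face (looking to -y) of the thumb rib across the lid's top. The rib is 44 mm long (x), 5 mm thick and 10 mm high above the louvred top; this point lies 8 mm to +y of the lid's origin, 22 mm above its underside. Free louvred top for 35 mm to its -y side.
- snap_tab (a joint): angle of the snap tab (rad): 0 at rest, 0.40 fully in (hard stop); the lid is free above about 0.25. A grey rocker hinged across the line 58 mm to -y of the seat point, its 30 mm wide press plate reaching 36 mm further to -y. Pressed straight down on its ridge it gives about 11 mm, with 2 N rising to 6 N, and springs back.
- tab_ridge (a point): top of the ridge near the -y end of the tab's press plate, mid-width: press down here. At rest 86 mm to -y of the seat point and 22 mm above the deck. Open deck around it; 15 mm or more to its +y side, pivot blocks up to 12 mm above the deck.
- spare_filter: bystander: new filter cartridge, 54 x 70 x 10 mm, lying on the rear (+x) part of the deck; origin under its centre
- vial: bystander: 2 ml glass vial, 12 mm across, 32 mm high, upright on the rear part of the deck; origin under its centre
- wrench: bystander: 110 mm fitting wrench lying on the rear part of the deck; origin at its middle
- clear_bottle: bystander: clear reagent bottle with blue cap, 86 mm across, 180 mm high, on the bench to the left; origin under its centre
- amber_bottle: bystander: the same bottle in amber glass, on the bench to the left; origin under its centre
- beaker: bystander: glass beaker, 68 mm across, 85 mm high, on the bench to the left; origin under its centre
- column: bystander: steel column, 150 mm long, 16 mm thick, lying on the bench to the right; origin under its middle

How it is judged:
By the outcome, as a careful person would: the job done as asked, in the order asked, and still so for the second after the job is handed in, with the robot touching nothing.
It also fails if it takes over 42 s, if anything falls off the work surface, if the arm or the gripper's body presses on something with over 40 N, if the wrist force passes 120 N, or if a joint passes its speed limit or range.

### The arm

A 7-joint arm with a two-finger parallel gripper is mounted at the origin on the work surface. World frame = base frame: x ahead of the robot, y to its left, z up, the work surface at z = 0. Lengths are in m, angles in rad, forces in N, time in s.
With the tool pointing down it reaches from about 0.4 to 0.875 m from the base axis. Payload 6.5 kg.
Tool frame: the origin (TCP) lies between the finger pads; the fingertips stand 14 mm ahead of it and the grasp point (between the pads) lies 5 mm behind it; z points along the fingers, y is the line along which they close (so a half turn about z gives the same grasp; the last joint's range is limited). The gripper opens to 88 mm and grips with 3 to 60 N. Pads are 18 mm wide; open, the fingers measure 123 mm over their backs; the gripper's body (75 mm by 187 mm) begins 45 mm behind the grasp point.
Start: joints at [1.187, 0.536, -0.004, 1.538, 0.003, 1.067, -0.071], TCP at [0.203, -0.617, 0.253] pointing down, gripper open.
Joint ranges: [-2.7, 2.7], [-0.37, 2.16], [-1.27, 1.26], [0.24, 2.4], [-1.31, 4.45], [0.19, 1.91], [-2.76, 2.76]. Speed limits (rad/s): [2.39, 2.39, 3.14, 3.14, 3.14, 3.14, 3.14].

### API

Orientations are given as a rotation vector (axis times angle).
In Python, from workcell import robot gives the robot as it stands.
- The arm moves only by the tool jog_arm, never from a script. Its arguments are lists of equal length, an entry for each row: "linear": the shift along the tool's x, y, z in m, a list of three; "rot": the turn, a rotation vector about the tool's x, y, z in degrees, a list of three; "jaw": the closure in counts, from 0 (fully open) to 255 (shut). In form: {"linear": [[tx, ty, tz], ...], "rot": [[ax, ay, az], ...], "jaw": [jaw, ...]}. A call has 1 to 12 rows; each row is the pose to reach, as a shift and turn from the pose commanded when the call began, along the tool's axes at that moment; what a row does not reach only later rows make up. A row lasts 1/12 s, in which the tool goes at most 41.7 mm and 7.16 degrees, less where a joint would pass 70% of its speed; a pose out of reach is approached as far as the arm can. A call with a gripper value outside its range is refused whole. The fingers move at their own pace and stop on an object; "grip_force" is the grip in N (left out, the last holds). Time passes only in rows, so rows that repeat a pose let the fingers close. It gives the time, the measured TCP pose, the force, the opening and the grip force at its end, in the units of the state.
- robot.state(): the state, without advancing time (a new reading comes with each control period).
- robot.snapshot(name): name is "scene" or "top" or "wrist"; returns the picture (400x640x3 uint8, red, green, blue); there is no depth.
- robot.calibration(name): a dict with "intrinsics" (3x3 intrinsics, pixels), "R" (3x3) and "t" (3): a world point X has camera coordinates R X + t. Camera axes: x right, y down, z forward; pixel columns grow to the right and rows downward; lengths in m; the calibration is good to about 2 mm. A picture is of the moment at which its call begins: read the wrist's pose just before it. calibration takes no time and is no camera call; for the wrist camera it gives the pose at the moment of the call.
- robot.hand_in(): hands the job in; it is judged then, once.
The state is a dict: "t": time; "joint_positions": joint angles; "qd": joint speeds; "effort": joint torques, N m; "ee_pos": TCP position; "eef_rot": TCP orientation; "force": force on the tool from outside, world axes, zero at the start; "ft_torque": the same for the moment, N m; "finger_gap": opening from 0.0 (shut) to 1.0 (fully open); "finger_force": force on a finger pad.
Only numpy, scipy, OpenCV 4.12 (cv2) and the standard library are available. Lean on these libraries where they do the work, as an engineer would, in place of code of your own. Each camera call takes 0.05 s, during which the arm holds its last target. There are 200 camera calls.

## Working session

There is one attempt and no reset: what is moved stays moved. The work goes in short steps, Python scripts to look and compute and a tool call to move; the robot and the scene stay as the last step left them, time stands still between calls to the robot, and variables do not carry over. Pictures are saved under pics/ and viewed, at most 10 in all, crops included, and the job is handed in when it is done.

Besides the shell and the picture viewer there is one more tool, called after "Request:" as a command line: name --argument value ..., lists and objects as JSON in quotes. jog_arm: Moves the arm, as the interface text tells. Its arguments: {"type":"object","properties":{"linear":{"type":"array"},"rot":{"type":"array"},"jaw":{"type":"array"},"grip_force":{"type":"number"}},"required":["linear","rot","jaw"]}

```bash
mkdir -p pics
python3 - <<'E'
from workcell import robot
import cv2,numpy as np
s=robot.state();print({k:np.round(s[k],3).tolist() for k in('t','ee_pos','eef_rot','force','finger_gap')})
for n in('scene','top'):
    c=robot.calibration(n);print(n,np.round(c['intrinsics'],1).tolist(),np.round(c['R'],3).tolist(),np.round(c['t'],3).tolist())
    cv2.imwrite(f'pics/{n}0.png',robot.snapshot(n)[:,:,::-1])
E
```

```text
{'t': 0.0, 'ee_pos': [0.203, -0.617, 0.252], 'eef_rot': [-3.1, -0.497, 0.001], 'force': [-0.708, -0.296, -0.197], 'finger_gap': 0.998}
scene [[465.3, 0.0, 320.0], [0.0, 465.3, 194.2], [0.0, 0.0, 1.0]] [[-0.325, 0.946, 0.007], [0.627, 0.222, -0.747], [-0.708, -0.239, -0.665]] [0.212, -0.275, 1.565]
top [[502.2, 0.0, 314.8], [0.0, 502.2, 195.3], [0.0, 0.0, 1.0]] [[0.022, -1.0, 0.016], [-0.982, -0.025, -0.185], [0.186, -0.012, -0.983]] [-0.05, 0.603, 1.18]
```

View pics/top0.png

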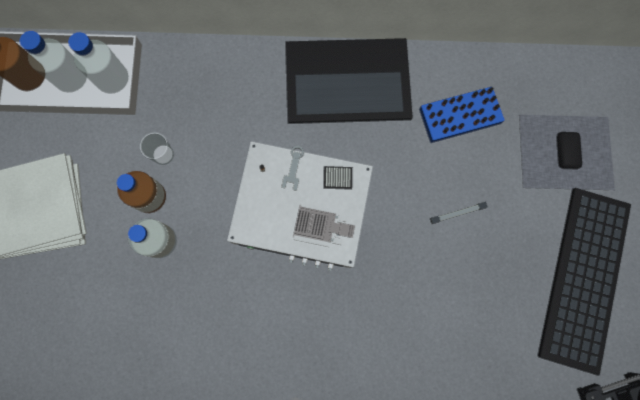

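View pics/scene0.png

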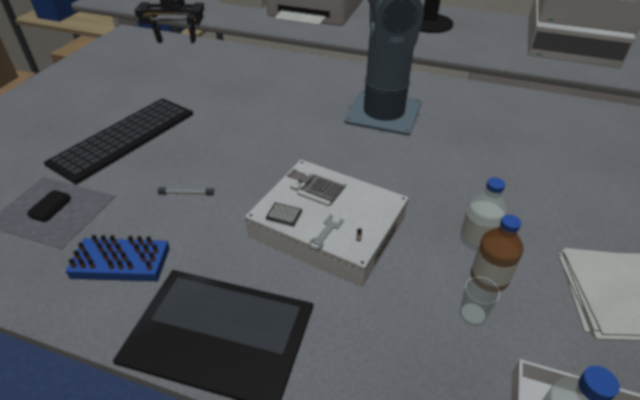

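The top view shows the white deck with corners at about (250,142), (372,165), (354,267) and (229,243). The lid is at (316,223), the tab at (345,230), and the bare deck lies to the left of the lid. The scene view agrees.

```bash
cat > h.py <<'E'
import numpy as np,cv2
from workcell import robot
def ray(c,px,z):
    R,t=np.array(c['R']),np.array(c['t']);K=np.array(c['intrinsics'])
    o=-R.T@t;px=np.atleast_2d(px);d=(R.T@np.linalg.inv(K)@np.c_[px,np.ones(len(px))].T).T
    return o+d*((z-o[2])/d[:,2])[:,None]
def proj(c,X):
    X=np.atleast_2d(X);p=(np.array(c['intrinsics'])@(np.array(c['R'])@X.T+np.array(c['t'])[:,None])).T
    return p[:,:2]/p[:,2:]
E
python3 - <<'E'
from h import *
im=cv2.imread('pics/top0.png');c=robot.calibration('top')
g=cv2.cvtColor(im,cv2.COLOR_BGR2GRAY)
m=((g>150)*255).astype(np.uint8);m[:, :215]=0;m[:,390:]=0;m[:130]=0;m[280:]=0
m=cv2.morphologyEx(m,cv2.MORPH_OPEN,np.ones((5,5)))
cs,_=cv2.findContours(m,cv2.RETR_EXTERNAL,cv2.CHAIN_APPROX_NONE)
k=max(cs,key=cv2.contourArea)[:,0,:].astype(float)
P=ray(c,k,0.08)[:,:2].astype(np.float32)
r=cv2.minAreaRect(P);print(r,cv2.boxPoints(r))
print(cv2.approxPolyDP(cv2.convexHull(k.astype(np.float32)),4,True)[:,0])
print(ray(c,[[250,142],[372,165],[354,267],[229,243],[316,223]],.08).round(3))
cv2.imwrite('pics/topz.png',cv2.resize(im[130:280,215:390],None,fx=4,fy=4,interpolation=cv2.INTER_CUBIC))
E
```

```text
((0.5818467736244202, -0.0022354423999786377), (0.3059934675693512, 0.25005728006362915), 79.6922378540039) [[ 0.43145943 -0.13039087]
 [ 0.677481   -0.175135  ]
 [ 0.7322341   0.12591998]
 [ 0.48621255  0.17066412]]
[[249. 148.]
 [260. 143.]
 [365. 165.]
 [370. 178.]
 [354. 259.]
 [342. 264.]
 [234. 241.]
 [229. 231.]]
[[ 0.729  0.126  0.08 ]
 [ 0.679 -0.174  0.08 ]
 [ 0.43  -0.132  0.08 ]
 [ 0.48   0.165  0.08 ]
 [ 0.533 -0.04   0.08 ]]
```

View pics/topz.png

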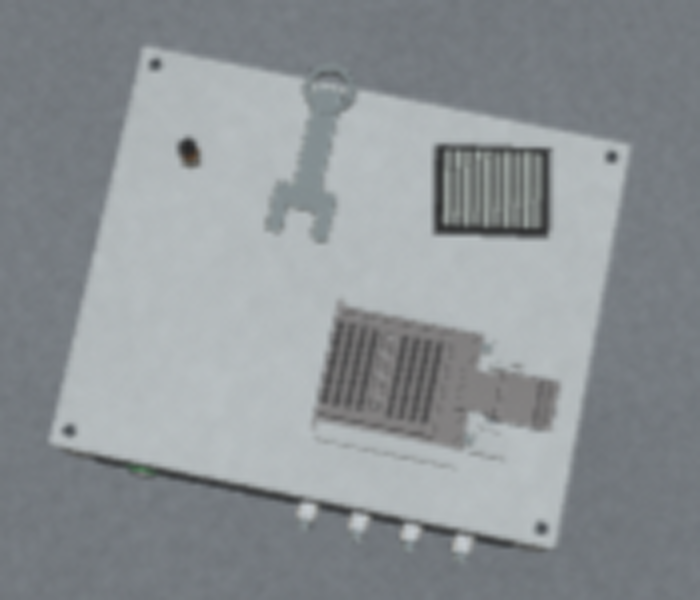

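```bash
cat >> h.py <<'E'
from scipy.spatial.transform import Rotation as Ro
O=np.array([0.5818,-0.0022]);YAW=np.radians(-10.31)
def W(x,y,z):  # seat-relative mm (z above deck) -> world m
    a=np.array([x-45,y-42.5])/1000;c,s=np.cos(YAW),np.sin(YAW)
    return np.array([O[0]+c*a[0]-s*a[1],O[1]+s*a[0]+c*a[1],.08+z/1000])
def S(p):  # world -> seat-relative mm
    c,s=np.cos(YAW),np.sin(YAW);d=np.array(p[:2])-O
    return np.array([(c*d[0]+s*d[1])*1000+45,(-s*d[0]+c*d[1])*1000+42.5,(p[2]-.08)*1000])
T=YAW+np.pi/2
RT=Ro.from_matrix(np.c_[[np.cos(T),np.sin(T),0],[np.sin(T),-np.cos(T),0],[0,0,-1]])
def go(x,y,ztip):
    s=robot.state();R=Ro.from_rotvec(s['eef_rot']);p=W(x,y,ztip+14)
    print('t',round(float(s['t']),2),'seat-mm',S(s['ee_pos']).round(1),'F',np.round(s['force'],1),'lin',R.inv().apply(p-s['ee_pos']).round(4),'rot',np.degrees((R.inv()*RT).as_rotvec()).round(1))
E
python3 -c "
from h import *
go(0,-91,120);print(W(0,-91,134))"
```

```text
t 0.1 seat-mm [-217.7 -630.1  171.9] F [0.5 0.2 0.6] lin [ 0.4487 -0.3697  0.0385] rot [ -0.1  -0.  -61.5]
[ 0.51363356 -0.12549066  0.214     ]
```

Request:
jog_arm --linear '[[0.4487,-0.3697,0.0385],[0.4487,-0.3697,0.0385],[0.4487,-0.3697,0.0385],[0.4487,-0.3697,0.0385],[0.4487,-0.3697,0.0385],[0.4487,-0.3697,0.0385],[0.4487,-0.3697,0.0385],[0.4487,-0.3697,0.0385],[0.4487,-0.3697,0.0385],[0.4487,-0.3697,0.0385],[0.4487,-0.3697,0.0385],[0.4487,-0.3697,0.0385]]' --rot '[[0,0,-61.5],[0,0,-61.5],[0,0,-61.5],[0,0,-61.5],[0,0,-61.5],[0,0,-61.5],[0,0,-61.5],[0,0,-61.5],[0,0,-61.5],[0,0,-61.5],[0,0,-61.5],[0,0,-61.5]]' --jaw '[255,255,255,255,255,255,255,255,255,255,255,255]'

```text
t: 1.1
ee_pos: [0.4701, -0.194, 0.2194]
eef_rot: [-2.412, -2.013, 0.0]
force: [2.0, -0.8, -0.6]
finger_gap: 0.114
finger_force: 0.0
```

```bash
python3 -c "
from h import *
go(0,-91,120)"
```

```text
t 1.1 seat-mm [ -30.5 -166.2  139.4] F [ 2.  -0.8 -0.6] lin [0.0752 0.0305 0.0054] rot [-0.  0. -0.]
```

Request:
jog_arm --linear '[[0.07,0.028,0.005],[0.07,0.028,0.005],[0.07,0.028,0.005],[0.07,0.028,0.005],[0.07,0.028,0.005]]' --rot '[[0,0,0],[0,0,0],[0,0,0],[0,0,0],[0,0,0]]' --jaw '[255,255,255,255,255]'

```text
t: 1.52
ee_pos: [0.5092, -0.1325, 0.2143]
eef_rot: [-2.412, -2.013, 0.002]
force: [-0.1, 0.1, -0.2]
finger_gap: 0.005
finger_force: 0.0
```

```bash
python3 -c "
from h import *
go(0,-91,30)
c=robot.calibration('wrist');im=robot.snapshot('wrist')[:,:,::-1].copy()
cv2.imwrite('pics/w0raw.png',im)
for p in [W(0,-86,22),W(0,0,12),W(0,8,22),W(-22,8,22),W(22,8,22),W(35,-45,8.5),W(-35,42,8.5)]:
    q=proj(c,p)[0];print(q.round(0));cv2.drawMarker(im,tuple(int(v) for v in q),(0,0,255),0,10)
cv2.imwrite('pics/w0.png',im);go(0,-91,30)"
```

```text
t 1.52 seat-mm [ -3.1 -98.7 134.3] F [-0.1  0.1 -0.2] lin [0.0078 0.0032 0.0903] rot [-0.1  0.   0. ]
[325. 187.]
[325.  87.]
[326.  75.]
[298.  75.]
[353.  75.]
[363. 140.]
[283.  32.]
t 1.57 seat-mm [ -3.2 -99.5 134.4] F [-0.4 -0.4 -0.4] lin [0.0086 0.0033 0.0904] rot [-0.1  0.1 -0.1]
```

View pics/w0.png

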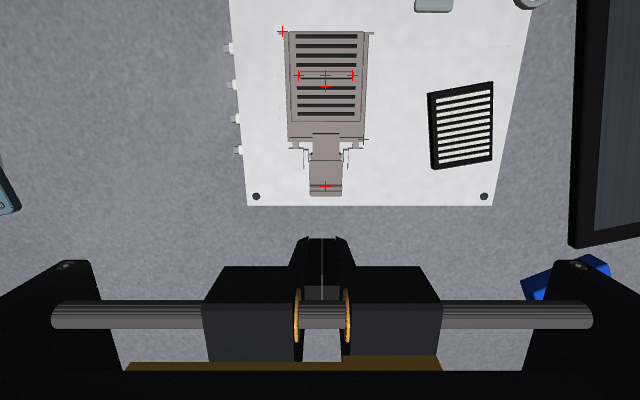

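The predicted points land on the ridge at (325,187), the rib at (326,75) and the lid, so the pose is good to about 1 mm. Next I descend over the tab.

Request:
jog_arm --linear '[[0.0085,0.004,0.03],[0.0085,0.004,0.06],[0.0085,0.004,0.085],[0.0085,0.004,0.092],[0.0085,0.004,0.092],[0.0085,0.004,0.092]]' --rot '[[0,0,0],[0,0,0],[0,0,0],[0,0,0],[0,0,0],[0,0,0]]' --jaw '[255,255,255,255,255,255]'

```text
t: 2.07
ee_pos: [0.5153, -0.1253, 0.1234]
eef_rot: [2.413, 2.011, -0.0]
force: [1.4, -0.2, 0.3]
finger_gap: 0.007
finger_force: 0.0
```

```bash
python3 -c "
from h import *
go(0,-91,11)"
```

```text
t 2.07 seat-mm [  1.6 -90.5  43.4] F [ 1.4 -0.2  0.3] lin [-0.0005 -0.0016  0.0184] rot [ 0.   0.  -0.1]
```

Request:
jog_arm --linear '[[0,0,0.004],[0,0,0.008],[0,0,0.011],[0,0,0.014],[0,0,0.016],[0,0,0.018],[0,0,0.018],[0,0,0.018]]' --rot '[[0,0,0],[0,0,0],[0,0,0],[0,0,0],[0,0,0],[0,0,0],[0,0,0],[0,0,0]]' --jaw '[255,255,255,255,255,255,255,255]'

```text
t: 2.73
ee_pos: [0.5161, -0.1263, 0.1058]
eef_rot: [2.411, 2.009, -0.0]
force: [-1.1, -5.3, 8.0]
finger_gap: 0.006
finger_force: 4.2
```

Request:
jog_arm --linear '[[0,0,0.001],[0,0,0.002],[0,0,0.003],[0,0,0.003],[0,0,0.003]]' --rot '[[0,0,0],[0,0,0],[0,0,0],[0,0,0],[0,0,0]]' --jaw '[255,255,255,255,255]'

```text
t: 3.15
ee_pos: [0.5162, -0.1266, 0.1042]
eef_rot: [2.41, 2.009, -0.001]
force: [-5.3, -3.7, 22.3]
finger_gap: 0.004
finger_force: 11.2
```

```bash
python3 -c "
from h import *
go(0,-91,40)
c=robot.calibration('wrist');im=robot.snapshot('wrist')[:,:,::-1].copy()
cv2.imwrite('pics/w1.png',im)
for p in [W(0,8,22),W(0,20,22)]: print(proj(c,p)[0].round(0))"
```

```text
t 3.15 seat-mm [  2.7 -91.6  24.2] F [-5.3 -3.7 22.3] lin [ 0.0005 -0.0027 -0.0298] rot [ 0.2  0.2 -0.1]
[315.  66.]
[315.  35.]
```

View pics/w1.png

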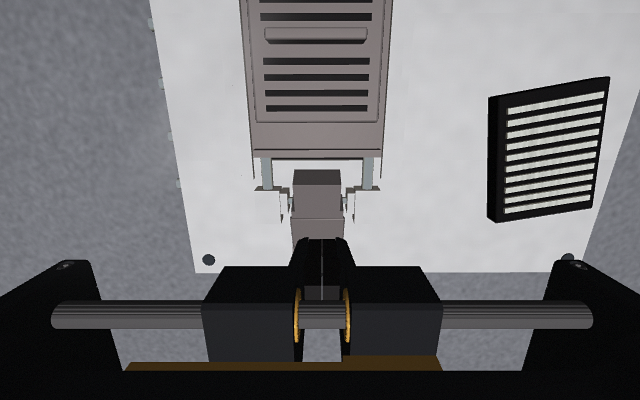

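The tab is at its hard stop: 22 N, with the travel complete. The lid has been kicked free, the spring pins show at (266,172) and (367,172), and the rib face is at row ~40, about +19 mm. I lift off and move behind the rib.

Request:
jog_arm --linear '[[0,0,-0.02],[0,0,-0.045],[0.03,-0.003,-0.045],[0.06,-0.003,-0.045],[0.089,-0.003,-0.045],[0.089,-0.003,-0.045],[0.089,-0.003,-0.045],[0.089,-0.003,-0.045]]' --rot '[[0,0,0],[0,0,0],[0,0,0],[0,0,0],[0,0,0],[0,0,0],[0,0,0],[0,0,0]]' --jaw '[255,255,255,255,255,255,255,255]'

```text
t: 3.87
ee_pos: [0.5281, -0.0369, 0.1467]
eef_rot: [2.412, 2.013, -0.001]
force: [-0.6, -0.2, 0.0]
finger_gap: 0.007
finger_force: 0.0
```

```bash
python3 -c "
from h import *
go(0,-1,17)
c=robot.calibration('top');im=robot.snapshot('top')[:,:,::-1]
cv2.imwrite('pics/t1.png',cv2.resize(im[130:280,215:390],None,fx=4,fy=4,interpolation=cv2.INTER_CUBIC))"
```

```text
t 3.87 seat-mm [-1.6 -1.2 66.7] F [-0.6 -0.2  0. ] lin [0.0003 0.0016 0.0357] rot [0. 0. 0.]
```

Request:
jog_arm --linear '[[0,0.001,0.015],[0,0.001,0.027],[0,0.001,0.033],[0,0.001,0.036],[0,0.001,0.036],[0,0.001,0.036]]' --rot '[[0,0,0],[0,0,0],[0,0,0],[0,0,0],[0,0,0],[0,0,0]]' --jaw '[255,255,255,255,255,255]'

```text
t: 4.42
ee_pos: [0.5291, -0.0365, 0.1107]
eef_rot: [-2.412, -2.013, 0.0]
force: [-0.2, -0.0, -0.6]
finger_gap: 0.008
finger_force: 0.0
```

```bash
python3 -c "
from h import *
go(0,114,17)
c=robot.calibration('wrist');im=robot.snapshot('wrist')[:,:,::-1].copy()
cv2.imwrite('pics/w2.png',im)"
```

```text
t 4.42 seat-mm [-0.7 -0.6 30.7] F [-0.2 -0.  -0.6] lin [ 0.1146  0.0007 -0.0003] rot [-0.  0.  0.]
```

View pics/w2.png

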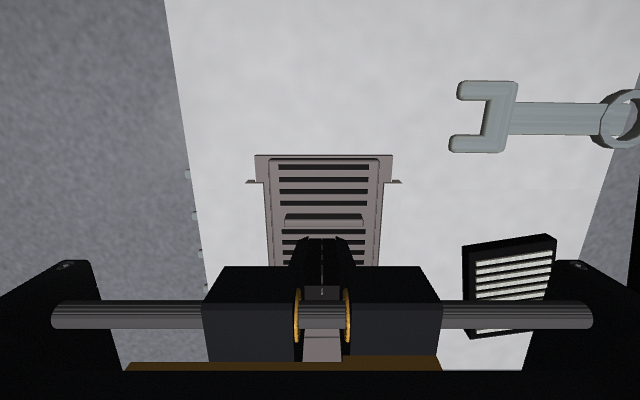

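The closed fingers at (323,255) stand just behind the rib at (323,220) and are centred on it. Now I push.

Request:
jog_arm --linear '[[0.004,0,0],[0.008,0,0],[0.012,0,0],[0.016,0,0],[0.02,0,0],[0.025,0,0],[0.03,0,0],[0.035,0,0],[0.04,0,0],[0.045,0,0],[0.05,0,0]]' --rot '[[0,0,0],[0,0,0],[0,0,0],[0,0,0],[0,0,0],[0,0,0],[0,0,0],[0,0,0],[0,0,0],[0,0,0],[0,0,0]]' --jaw '[255,255,255,255,255,255,255,255,255,255,255]'

```text
t: 5.38
ee_pos: [0.5382, 0.0135, 0.1107]
eef_rot: [-2.412, -2.013, -0.0]
force: [0.0, -1.0, 1.0]
finger_gap: 0.005
finger_force: 0.4
```

Request:
jog_arm --linear '[[0.005,0,0],[0.01,0,0],[0.015,0,0],[0.02,0,0],[0.025,0,0],[0.03,0,0],[0.035,0,0],[0.04,0,0],[0.045,0,0],[0.049,0,0],[0.052,0,0],[0.054,0,0]]' --rot '[[0,0,0],[0,0,0],[0,0,0],[0,0,0],[0,0,0],[0,0,0],[0,0,0],[0,0,0],[0,0,0],[0,0,0],[0,0,0],[0,0,0]]' --jaw '[255,255,255,255,255,255,255,255,255,255,255,255]'

```text
t: 6.38
ee_pos: [0.5478, 0.0665, 0.1106]
eef_rot: [-2.411, -2.014, -0.0]
force: [1.0, -0.7, 0.9]
finger_gap: 0.008
finger_force: 0.4
```

```bash
python3 -c "
from h import *
go(0,114,17)
c=robot.calibration('wrist');im=robot.snapshot('wrist')[:,:,::-1].copy()
cv2.imwrite('pics/w3.png',im)"
```

```text
t 6.38 seat-mm [ -0.8 104.   30.6] F [ 1.  -0.7  0.9] lin [ 0.01    0.0008 -0.0004] rot [-0. -0.  0.]
```

View pics/w3.png

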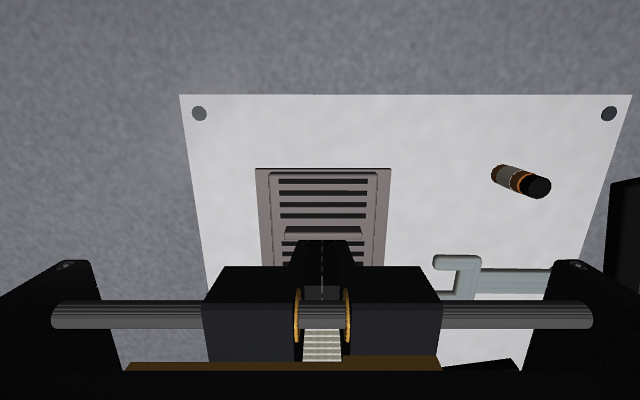

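The lid is straight against the fingers, with its front edge at row 170 and well short of the deck edge at row 95. I give it a last 8 mm, back off and lift.

Request:
jog_arm --linear '[[0.003,0,0],[0.005,0,0],[0.007,0,0],[0.008,0,0],[0.008,0,0],[0.004,0,0],[-0.003,0,0],[-0.003,0,-0.02],[-0.003,0,-0.06],[-0.003,0,-0.1],[-0.003,0,-0.14],[-0.003,0,-0.18]]' --rot '[[0,0,0],[0,0,0],[0,0,0],[0,0,0],[0,0,0],[0,0,0],[0,0,0],[0,0,0],[0,0,0],[0,0,0],[0,0,0],[0,0,0]]' --jaw '[255,255,255,255,255,255,255,255,255,255,255,255]'

```text
t: 7.43
ee_pos: [0.5466, 0.0621, 0.2926]
eef_rot: [-2.412, -2.012, 0.001]
force: [0.8, -0.4, -0.5]
finger_gap: 0.004
finger_force: 0.0
```

Request:
jog_arm --linear '[[-0.04,0,0],[-0.08,0,0],[-0.12,0,0],[-0.16,0,0],[-0.2,0,0],[-0.24,0,0],[-0.24,0,0],[-0.24,0,0],[-0.24,0,0]]' --rot '[[0,0,0],[0,0,0],[0,0,0],[0,0,0],[0,0,0],[0,0,0],[0,0,0],[0,0,0],[0,0,0]]' --jaw '[255,255,255,255,255,255,255,255,255]'

```text
t: 8.18
ee_pos: [0.5041, -0.173, 0.2906]
eef_rot: [-2.412, -2.012, -0.0]
force: [-0.9, 0.4, 0.5]
finger_gap: 0.005
finger_force: 0.0
```

```bash
python3 -c "
from h import *
go(0,114,17)
a=robot.snapshot('wrist')[:,:,::-1];c=robot.calibration('wrist')
b=robot.snapshot('top')[:,:,::-1];ct=robot.calibration('top')
for y in(42,67,157,195):print(y,proj(c,W(0,y,0)).round(),proj(c,W(0,y,12)).round())
cv2.imwrite('pics/end.png',np.vstack([cv2.resize(a,(480,300)),cv2.resize(b[130:280,200:440],(480,300))]))"
```

```text
t 8.18 seat-mm [  -0.9 -139.4  210.6] F [-0.9  0.4  0.5] lin [0.2534 0.0009 0.1798] rot [-0. -0. -0.]
42 [[322.  10.]] [[322.   6.]]
67 [[322. -18.]] [[323. -23.]]
157 [[ 323. -133.]] [[ 323. -144.]]
195 [[ 323. -189.]] [[ 323. -203.]]
```

View pics/end.png

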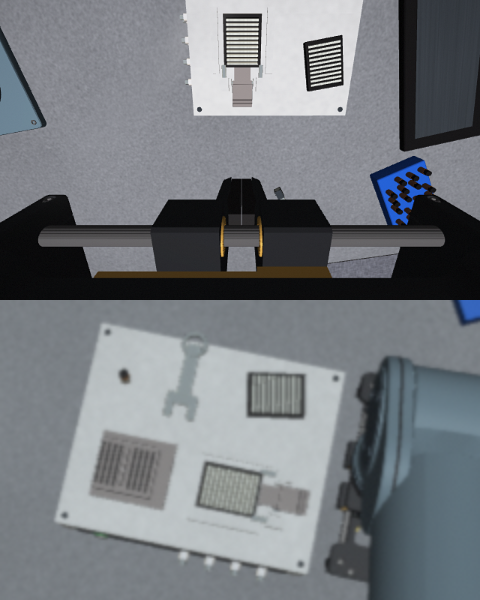

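The filter is uncovered, and the lid lies flat at (133,470) in the lower panel, clear of the rails and inside the deck edges. The things on the deck are where they were, and the arm is clear.

```bash
python3 -c "
from workcell import robot
print(robot.hand_in())"
```

```text
the job is handed in; nothing more can be done
None
```

The snap tab was pressed to its stop, the lid was pushed out of its rails and lies flat on the bare deck with the filter uncovered, the arm is clear, and the job was handed in at about 8 s.

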